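# Clear the soy dish off a push-to-open hatch and spring the hatch ajar

## Task

The soy dish is standing on the push-to-open hatch of the long low cabinet. Push it across, without picking it up, until all of it stands upright on the fixed top beside that hatch; then press the hatch down at the round mark by its free edge until the catch lets go, and take the hand away so that it springs ajar. Leave the other cabinet's hatch shut and everything else standing where it is.

Things in the scene. Friction and masses are not known exactly. Their poses are not given: they have to be found in the camera images.
- cabinet: Long low wooden cabinet, 220 (its x) x 370 (its y) x 100 mm high, fixed. Origin under its centre, on the bench; z up, x from its front to its back. The hatch fills the -y end of its top (y = -173 to -13, x = -97 to 75 mm); the fixed top, 100 mm up, fills the +y end (y = -13 to 185 mm), with the sauce bottle at its back. A 34 mm strip behind the hatch and 12 mm borders are fixed too.
- hatch (a joint): Angle of the long cabinet's hatch (rad), a grey panel 172 x 157 x 12 mm hinged at its back (+x) edge, top 1 mm above the fixed top. 0 shut, negative pressed in, positive open. At the round mark 5 to 6 N press it down; its catch lets go 3.5 mm down (-0.023), a hard stop comes at 7 mm (-0.045). Once the finger leaves, a spring swings it up within 1 s to stay ajar near 0.44, front edge 75 mm up.
- hatch_press (a point): Centre of the flat round steel mark, 24 mm across, on top of the long cabinet's hatch, midway along its width, 23 mm from the front edge and 150 mm from the hinge. With the hatch shut it lies at x = -75, y = -93, z = 101 mm in the cabinet's frame. The dish may stand partly over it.
- soy_dish: White ceramic soy dish: round, 60 mm across at the foot, 84 mm at the rim, 22 mm high, 4 mm wall, about 130 g, standing on the long cabinet's hatch. Origin: centre of its underside, z up. Its whole rim is past the hatch's edge once its centre is more than 29 mm along the cabinet's +y.
- small_cabinet: The other, shorter low cabinet, 220 (x) x 230 (y) x 100 mm high, fixed. Origin under its centre, axes as for the long one. Its hatch, 102 mm wide, is at its -y end; the skewer holder stands on its fixed top. Not to be opened.
- small_hatch (a joint): Angle of the shorter cabinet's hatch (rad), built like the other; 0 shut. To be left shut.
- sauce_bottle: Bystander: small glass bottle, 38 mm across, 100 mm tall, standing on the long cabinet's fixed top near its back and +y end. Origin under its centre.
- skewer_holder: Bystander: bamboo cup 64 mm across and 85 mm high with skewers reaching to about 175 mm, standing on the shorter cabinet. Origin under its centre.
- bento_lower: Bystander: lower of two stacked white bento boxes, 106 (x) x 166 (y) x 48 mm, on the bench in front of the cabinets. Origin under its centre.
- bento_upper: Bystander: upper bento box with its lid, 106 x 166 x 56 mm; the stack is 104 mm tall. Origin under its centre.
- spatula: Bystander: grey hard silicone spatula about 260 mm long, lying on the bench. Origin near its middle.
- tea_cup: Bystander: tea cup 72 mm across, 70 mm tall, on the bench. Origin under its centre.
Things that resemble listed ones, but are neither listed nor needed, are in the scene too. What is meant by the soy_dish is not pink or red, and is the larger of those in its own colour.

How it is judged:
By the outcome, as a careful person would: the job done as asked, in the order asked, and still so for the second after the job is handed in, with the robot touching nothing.
It also fails if it takes over 48 s, if anything falls off the work surface, if the arm or the gripper's body presses on something with over 40 N, if the wrist force passes 120 N, or if a joint passes its speed limit or range.

## Robot

A 6-joint arm with a two-finger parallel gripper is mounted at the origin on the work surface. World frame = base frame: x ahead of the robot, y to its left, z up, the work surface at z = 0. Lengths are in m, angles in degrees, forces in N, time in s.
With the tool pointing down it reaches from about 0.375 to 0.925 m from the base axis. Payload 5.7 kg.
Tool frame: the origin (TCP) lies midway between the tips of the shut fingers; the grasp point (between the pads) lies 19 mm behind it (bot.grasp_offset is the distance from the TCP to the grasp point, in m); z points along the fingers, y is the direction in which the jaws open and shut (so a half turn about z gives the same grasp; the last joint's range is limited). The gripper opens to 88 mm and grips with 3 to 60 N. Pads are 20 mm wide; open, the fingers measure 115 mm over their backs; the gripper's body (75 mm by 178 mm) begins 61 mm behind the grasp point.
Start: joints at [70.239, 20.558, 86.54, -0, 72.909, -6.595], TCP at [0.137, 0.584, 0.223] pointing down, gripper open.
Joint ranges: [-170.27, 170.27], [-57.76, 135], [12.27, 136.19], [-55.21, 235.2], [11.17, 155.16], [-170.74, 170.74]. Speed limits (degrees/s): [136.94, 136.94, 180, 180, 180, 180].

## Interface

Orientations are given as [roll, pitch, yaw] about the fixed x, y, z axes, in that order (R = Rz(yaw) Ry(pitch) Rx(roll)).
In Python, from bench import bot gives the robot as it stands.
- The arm moves only by the tool carry_out, never from a script. Its argument "increments" is a list of rows, each an object with "travel": the shift along the tool's x, y, z in m, a list of three; "twist": the turn about the tool's z in degrees. In form: [{"travel": [tx, ty, tz], "twist": twist}, ...]. A call has 1 to 20 rows; each row shifts and turns the commanded pose from where the row before left it, along the tool's axes as they then stand; what a row does not reach is not made up. A row lasts 1/12 s, in which the tool goes at most 41.7 mm and 7.16 degrees, less where a joint would pass 70% of its speed; a pose out of reach is approached as far as the arm can. A call is refused whole if a number of a shift passes 0.0417 or a number of a turn 7.16, either way. A call with a gripper value outside its range is refused whole. "gripper" is the opening in per cent of the stroke, from 0 (shut) to 100 (fully open), set as the call begins (left out, the last holds). The fingers move at their own pace and stop on an object; "grip_force" is the grip in N (left out, the last holds). Time passes only in rows, so rows that do not move let the fingers close. It gives the time, the measured TCP pose, the force and the opening at its end, in the units of the state.
- bot.state(): the state, without advancing time (a new reading comes with each control period).
- bot.snapshot(name): name is "side" or "top" or "wrist"; returns a dict with "color" (384x512x3 uint8, red, green, blue), "vfov" (degrees; the focal length in pixels is half the picture's height over the tangent of half this angle, whatever the lens; pixels are square), "cx", "cy" (the principal point, pixels), "k1" (the pictures are not rectified: a ray, as slopes to the right and down, at radius r is drawn at 1 + k1 r^2 times it, then the intrinsics apply), "R" (3x3) and "t" (3): a world point X has camera coordinates R X + t; the wrist camera has in their place "T_tool_cam" (4x4, takes a point from camera to tool coordinates, whose origin is the TCP and whose axes are the flange's). Camera axes: x right, y down, z forward; pixel columns grow to the right and rows downward; lengths in m; the calibration is good to about 2 mm. A picture is of the moment at which its call begins: read the wrist's pose just before it. There is no depth.
- bot.job_done(): hands the job in, once; it reports no verdict.
The state is a dict: "time": time; "qpos": joint angles; "joint_vel": joint speeds; "tau": joint torques, N m; "eef_pos": TCP position; "tool_rot": TCP orientation; "wrist_force": force on the tool from outside, world axes, zero at the start; "ft_torque": the same for the moment, N m; "opening": finger opening in m.
Only numpy, scipy, OpenCV 4.12 (cv2) and the standard library are available. Lean on these libraries where they do the work, as an engineer would, in place of code of your own. Each camera call takes 0.05 s, during which the arm holds its last target.

## Working session

There is one attempt and no reset: what is moved stays moved. The work goes in short steps, Python scripts to look and compute and a tool call to move; the robot and the scene stay as the last step left them, time stands still between calls to the robot, and variables do not carry over. Pictures are saved under pics/ and viewed, and the job is handed in when it is done.

Besides the shell and the picture viewer there is one more tool, called in YAML: its name, and indented under it one key for each argument. carry_out: Moves the arm, as the interface text tells. Its arguments: {"type":"object","properties":{"increments":{"type":"array"},"gripper":{"type":"number"},"grip_force":{"type":"number"}},"required":["increments"]}

```bash
mkdir -p pics; ls
cat > h.py <<'E'
import numpy as np, cv2, pickle
from bench import bot
def snap(n,tag):
    st=bot.state(); s=bot.snapshot(n); s['st']=st
    pickle.dump(s,open(f'pics/{tag}.pkl','wb')); cv2.imwrite(f'pics/{tag}.png',s['color'][:,:,::-1]); return s
E
python3 - <<'E'
from h import *
print(bot.state())
for n in ['side','top','wrist']:
    s=snap(n,n+'0'); print({k:v for k,v in s.items() if k not in('color','st')})
E
```

```text
pics
{'time': 0.0, 'qpos': array([ 7.02362255e+01,  2.05984835e+01,  8.65979515e+01, -3.29221186e-04,
        7.29075071e+01, -6.59519698e+00]), 'joint_vel': array([-0.03038362, -0.06067127, -0.03287353,  0.01726764, -0.00058982,
        0.06380938]), 'tau': array([-1.29214644e-03, -5.15372658e+01, -2.70720649e+01,  6.73247175e-02,
        3.51373048e-02, -1.32653113e-04]), 'eef_pos': array([0.13647342, 0.58357658, 0.22181077]), 'tool_rot': array([-1.79896710e+02, -1.16257254e-02,  1.66831509e+02]), 'wrist_force': array([-0.06762471,  0.54500223, -0.79698719]), 'ft_torque': array([ 0.00593474, -0.03335763,  0.00625398]), 'opening': 0.0877605993709928}
{'vfov': 53.86785081819285, 'cx': 248.89276234895246, 'cy': 191.52449684674193, 'k1': -0.031769186484442734, 'R': array([[ 0.99126236, -0.12969938, -0.02402086],
       [-0.09574929, -0.58226698, -0.80733961],
       [ 0.09072489,  0.80258535, -0.58959796]]), 't': array([-0.49691207,  0.09526611,  1.23783466])}
{'vfov': 54.700601584921195, 'cx': 256.5125868905734, 'cy': 194.9529827615299, 'k1': -0.04641378882604247, 'R': array([[-0.00580386, -0.99998254,  0.00110769],
       [-0.97152738,  0.00537633, -0.23686631],
       [ 0.23685622, -0.00245089, -0.97154162]]), 't': array([-0.02102598,  0.51315939,  1.01213476])}
{'vfov': 59.939976301574845, 'cx': 254.33264418690646, 'cy': 193.87468754973767, 'k1': -0.017801025269513587, 'T_tool_cam': array([[-4.87452318e-04, -9.59905562e-01, -2.80323161e-01,
         7.59695273e-02],
       [ 9.99999880e-01, -4.52424938e-04, -1.89663403e-04,
        -7.84668232e-04],
       [ 5.52337663e-05, -2.80323220e-01,  9.59905667e-01,
        -1.60982305e-01],
       [ 0.00000000e+00,  0.00000000e+00,  0.00000000e+00,
         1.00000000e+00]])}
```

View pics/side0.png

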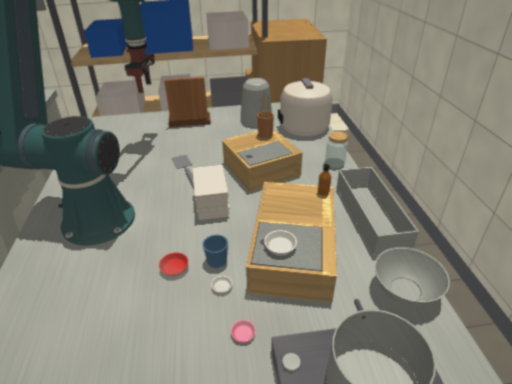

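View pics/top0.png

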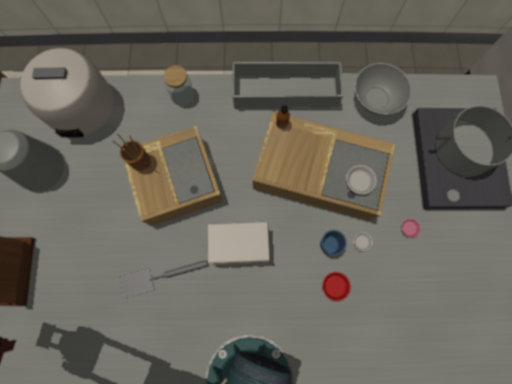

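View pics/wrist0.png

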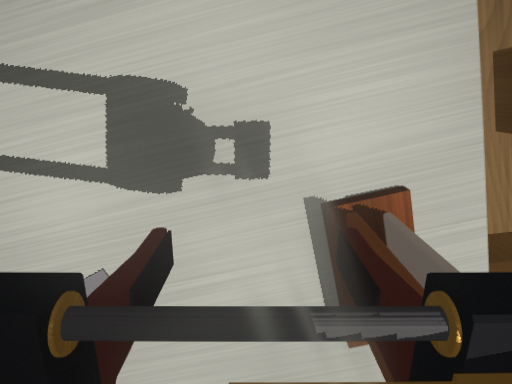

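Candidates for the soy dish are the white dish on the hatch (top 361,180; side 280,243), the small white dish on the bench (top 363,242; side 222,286), the red dish (top 336,286) and the pink dish (top 411,228). I choose the larger white one, on the hatch, and check it in close crops.

Run:
```python
import cv2
a=cv2.imread('pics/top0.png')[105:225,240:400]; cv2.imwrite('pics/top0c.png',cv2.resize(a,None,fx=5,fy=5,interpolation=cv2.INTER_CUBIC))
a=cv2.imread('pics/side0.png')[160:310,235:350]; cv2.imwrite('pics/side0c.png',cv2.resize(a,None,fx=4,fy=4,interpolation=cv2.INTER_CUBIC))
```

```text
(no output)
```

View pics/top0c.png

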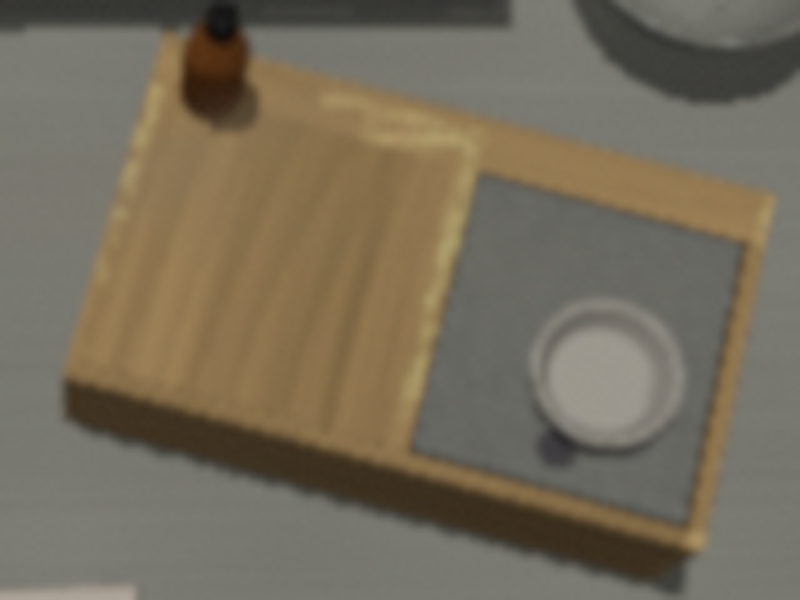

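View pics/side0c.png

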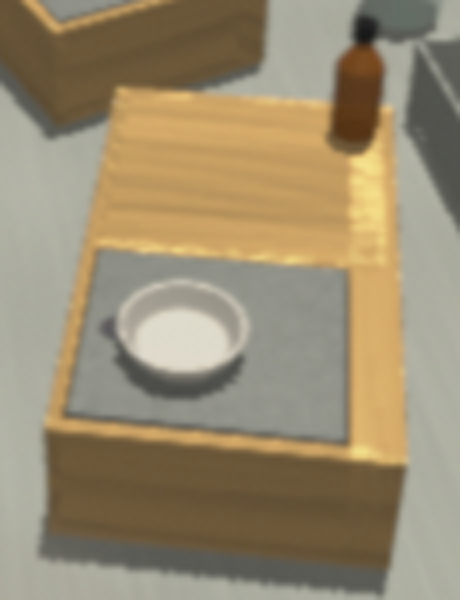

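The top view shows the white dish at crop (608,373), partly covering the mark's rear edge. The mark is at crop (556,448). Next I fit the cabinet's pose from the corners in both views.

```bash
cat >> h.py <<'E'
def load(t): return pickle.load(open(f'pics/{t}.pkl','rb'))
def ext(s):
    if 'R' in s: return np.array(s['R']),np.array(s['t'])
    from scipy.spatial.transform import Rotation as Ro
    T=np.eye(4); T[:3,:3]=Ro.from_euler('xyz',s['st']['tool_rot'],degrees=True).as_matrix(); T[:3,3]=s['st']['eef_pos']
    C=np.linalg.inv(T@s['T_tool_cam']); return C[:3,:3],C[:3,3]
def proj(s,X):
    R,t=ext(s); c=np.atleast_2d(X)@R.T+t; m=c[:,:2]/c[:,2:]; r2=(m**2).sum(1,keepdims=True)
    f=s['color'].shape[0]/2/np.tan(np.radians(s['vfov'])/2)
    return m*(1+s['k1']*r2)*f+[s['cx'],s['cy']]
def back(s,uv,z):
    R,t=ext(s); f=s['color'].shape[0]/2/np.tan(np.radians(s['vfov'])/2)
    d=(np.atleast_2d(uv)-[s['cx'],s['cy']])/f; m=d.copy()
    for _ in range(20): m=d/(1+s['k1']*(m**2).sum(1,keepdims=True))
    ray=np.c_[m,np.ones(len(m))]@R; c=-R.T@t
    return c+ray*((z-c[2])/ray[:,2])[:,None]
E
cat > fit.py <<'E'
from h import *
from scipy.optimize import least_squares
S=load('side0');T=load('top0')
un=lambda p,k,o:(np.array(p)+.5)/k-.5+np.array(o)
tp=un([(65,378),(168,35),(775,195),(703,540),(480,172),(748,240),(690,522),(413,450)],5,(240,105))
sp=un([(118,90),(390,108),(405,462),(48,428)],4,(235,160))
ct=np.array([(-.11,.185,.1),(.11,.185,.1),(.11,-.185,.1),(-.11,-.185,.1),(.075,-.014,.101),(.075,-.172,.101),(-.097,-.172,.101),(-.097,-.014,.101)])
def W(p,X):
    c,s=np.cos(p[2]),np.sin(p[2]); X=np.array(X,float)
    return np.c_[X[:,0]*c-X[:,1]*s+p[0],X[:,0]*s+X[:,1]*c+p[1],X[:,2]]
f=lambda p:np.r_[(proj(T,W(p,ct))-tp).ravel(),(proj(S,W(p,ct[:4]))-sp).ravel()]
if __name__=='__main__':
    r=least_squares(f,[.6,-.1,0]); p=r.x; print(p[:2],np.degrees(p[2])); print(r.fun.reshape(-1,2).round(1))
    np.save('cab.npy',p)
    inv=lambda w:((w[:,:2]-p[:2])@np.array([[np.cos(p[2]),-np.sin(p[2])],[np.sin(p[2]),np.cos(p[2])]]))
    d=back(T,un([(530,373),(686,373),(608,297),(608,450),(608,373)],5,(240,105)),.123); print(d.round(4),inv(d).round(4))
    d=back(S,un([(117,328),(248,328),(183,278)],4,(235,160)),.123); print(d.round(4),inv(d).round(4))
    m=back(T,un([(556,448)],5,(240,105)),.101);print(m,inv(m))
    print('mark',W(p,[(-.075,-.093,.101)]))
    print('goal',W(p,[(-.04,.075,.1)]))
    for k,px in dict(bottle_base=(280,127),cup=(334,243),smallw=(363,242)).items():
        q=back(T,[px],.1 if k=='bottle_base' else .05); print(k,q,inv(q))
    q=back(T,[(209,224),(269,224),(209,264),(270,264)],.104);print(q)
E
python3 fit.py
```

```text
[ 0.60289442 -0.21989703] -15.932878862011224
[[-0.5 -0.5]
 [-0.8 -0.8]
 [ 0.5 -0.9]
 [ 0.7  1.8]
 [-0.1 -0.6]
 [-0.5 -0.2]
 [-0.3 -0.3]
 [-0.2 -0.8]
 [-1.2 -0.2]
 [ 0.1 -0.2]
 [ 0.7  0.9]
 [-1.5  0.8]]
[[ 0.5415 -0.2699  0.123 ]
 [ 0.5411 -0.3568  0.123 ]
 [ 0.5854 -0.3165  0.123 ]
 [ 0.4975 -0.31    0.123 ]
 [ 0.5413 -0.3133  0.123 ]] [[-0.0453 -0.0649]
 [-0.0219 -0.1486]
 [ 0.0097 -0.0977]
 [-0.0766 -0.1156]
 [-0.0336 -0.1067]]
[[ 0.5024 -0.3089  0.123 ]
 [ 0.5846 -0.3219  0.123 ]
 [ 0.5532 -0.2688  0.123 ]] [[-0.0722 -0.1132]
 [ 0.0104 -0.1031]
 [-0.0344 -0.0607]]
[[ 0.50414975 -0.2873186   0.101     ]] [[-0.07644332 -0.091938  ]]
mark [[ 0.50524609 -0.28873601  0.101     ]]
goal [[ 0.58501939 -0.13679779  0.1       ]]
bottle_base [[ 0.70769632 -0.09366084  0.1       ]] [[0.0661226  0.15015598]]
cup [[ 0.37400489 -0.24352792  0.05      ]] [[-0.21360955 -0.08555579]]
smallw [[ 0.37613104 -0.32676987  0.05      ]] [[-0.18871424 -0.16501627]]
[[ 0.42193065  0.10615613  0.104     ]
 [ 0.42106772 -0.0573773   0.104     ]
 [ 0.31431825  0.10368389  0.104     ]
 [ 0.31351396 -0.05859966  0.104     ]]
```

carry_out:
  increments:
    - {"travel": [0,0,-0.01],"twist": 7.135}
    - {"travel": [0,0,-0.01],"twist": 7.135}
    - {"travel": [0,0,-0.01],"twist": 7.135}
    - {"travel": [0,0,-0.01],"twist": 7.135}
    - {"travel": [0,0,-0.01],"twist": 7.135}
    - {"travel": [0,0,-0.01],"twist": 7.135}
    - {"travel": [0,0,0],"twist": 7.135}
    - {"travel": [0,0,0],"twist": 7.135}
    - {"travel": [0,0,0],"twist": 7.135}
    - {"travel": [0,0,0],"twist": 7.135}
    - {"travel": [0,0,0],"twist": 7.135}
    - {"travel": [0,0,0],"twist": 7.135}
    - {"travel": [0,0,0],"twist": 7.135}
    - {"travel": [0,0,0],"twist": 0}
  gripper: 50

```text
time: 1.32
eef_pos: [0.1366, 0.584, 0.2823]
tool_rot: [-180.0, 0.0, 73.8]
wrist_force: [0.0, 0.5, 0.7]
opening: 0.0435
```

```bash
cat > where.py <<'E'
from h import *
p=np.load('cab.npy'); st=bot.state(); e=st['eef_pos']
c,s=np.cos(p[2]),np.sin(p[2]); d=e[:2]-p[:2]
inv=lambda w:np.array([(w[0]-p[0])*c+(w[1]-p[1])*s,-(w[0]-p[0])*s+(w[1]-p[1])*c])
print('t',round(st['time'],2),'tcp',e.round(4),'cab',inv(e).round(4),'rot',st['tool_rot'].round(2),'F',st['wrist_force'].round(1),'open',round(st['opening'],4),'q6',st['qpos'].round(1))
E
python3 where.py; python3 -c "
from h import *
p=np.load('cab.npy');c,s=np.cos(p[2]),np.sin(p[2])
for w in [(.45,.05),(.137,.584)]: print((w[0]-p[0])*c+(w[1]-p[1])*s,-(w[0]-p[0])*s+(w[1]-p[1])*c)"
```

```text
t 1.32 tcp [0.1366 0.584  0.2823] cab [-0.6691  0.645 ] rot [-1.800e+02  5.000e-02  7.382e+01] F [0.  0.5 0.7] open 0.0435 q6 [70.2 17.9 81.9 -0.  80.2 86.4]
-0.22111053675772596 0.21755744060981752
-0.6686752182320466 0.6451213023857982
```

carry_out:
  increments:
    - {"travel": [-0.0267,0.028,0],"twist": 0}
    - {"travel": [-0.0267,0.028,0],"twist": 0}
    - {"travel": [-0.0267,0.028,0],"twist": 0}
    - {"travel": [-0.0267,0.028,0],"twist": 0}
    - {"travel": [-0.0267,0.028,0],"twist": 0}
    - {"travel": [-0.0267,0.028,0],"twist": 0}
    - {"travel": [-0.0267,0.028,0],"twist": 0}
    - {"travel": [-0.0267,0.028,0],"twist": 0}
    - {"travel": [-0.0267,0.028,0],"twist": 0}
    - {"travel": [-0.0267,0.028,0],"twist": 0}
    - {"travel": [-0.0267,0.028,0],"twist": 0}
    - {"travel": [-0.0267,0.028,0],"twist": 0}
    - {"travel": [-0.0267,0.028,0],"twist": 0}
    - {"travel": [-0.0267,0.028,0],"twist": 0}
    - {"travel": [-0.0267,0.028,0],"twist": 0}
    - {"travel": [-0.0267,0.028,0],"twist": 0}

```text
time: 2.65
eef_pos: [0.4508, 0.0486, 0.2828]
tool_rot: [180.0, -0.0, 74.3]
wrist_force: [0.5, 0.7, -0.4]
opening: 0.0441
```

carry_out:
  increments:
    - {"travel": [-0.0323,0.0155,0],"twist": 0}
    - {"travel": [-0.0323,0.0155,0],"twist": 0}
    - {"travel": [-0.0323,0.0155,0],"twist": 0}
    - {"travel": [-0.0323,0.0155,0],"twist": 0}
    - {"travel": [-0.0323,0.0155,0],"twist": 0}
    - {"travel": [-0.0323,0.0155,0],"twist": 0}
    - {"travel": [-0.0323,0.0155,0],"twist": 0}
    - {"travel": [-0.0323,0.0155,0],"twist": 0}
    - {"travel": [-0.0323,0.0155,0],"twist": 0}
    - {"travel": [-0.0323,0.0155,0],"twist": 0}
    - {"travel": [-0.0323,0.0155,0],"twist": 0}
    - {"travel": [-0.0323,0.0155,0],"twist": 0}
    - {"travel": [0,0,0],"twist": 0}
    - {"travel": [0,0,0],"twist": 0}
    - {"travel": [0,0,0],"twist": 0}

```text
time: 3.9
eef_pos: [0.5224, -0.3727, 0.2821]
tool_rot: [-179.9, -0.1, 74.2]
wrist_force: [-0.8, 0.6, -0.1]
opening: 0.044
```

```bash
python3 where.py
python3 - <<'E'
from h import *
p=np.load('cab.npy')
from fit import W
s=snap('wrist','wrist1')
im=s['color'][:,:,::-1].copy()
a=np.linspace(0,6.28,60)
circ=lambda x,y,r,z:W(p,np.c_[x+r*np.cos(a),y+r*np.sin(a),0*a+z])
for X,col in [(circ(-.034,-.106,.042,.123),(0,0,255)),(circ(-.075,-.093,.012,.101),(0,255,0)),(W(p,[(-.097,-.173,.101),(.075,-.173,.101),(.075,-.013,.101),(-.097,-.013,.101),(-.097,-.173,.101)]),(255,0,0))]:
    cv2.polylines(im,[proj(s,X).round().astype(int)],False,col,1)
cv2.imwrite('pics/wrist1o.png',im)
E
```

```text
t 3.9 tcp [ 0.5224 -0.3727  0.2821] cab [-0.0355 -0.169 ] rot [-1.7993e+02 -6.0000e-02  7.4180e+01] F [-0.8  0.6 -0.1] open 0.044 q6 [-41.7  21.6  76.4   0.   82.1 -25.9]
```

View pics/wrist1o.png

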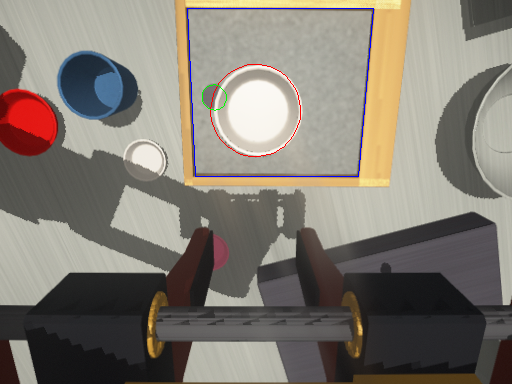

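The overlay matches hatch and dish closely. I descend behind the dish, with the tips about 11 mm above the hatch.

carry_out:
  increments:
    - {"travel": [-0.004,0.001,0.02],"twist": 0}
    - {"travel": [0,0,0.025],"twist": 0}
    - {"travel": [0,0,0.025],"twist": 0}
    - {"travel": [0,0,0.025],"twist": 0}
    - {"travel": [0,0,0.025],"twist": 0}
    - {"travel": [0,0,0.02],"twist": 0}
    - {"travel": [0,0,0.015],"twist": 0}
    - {"travel": [0,0,0.01],"twist": 0}
    - {"travel": [0,0,0.005],"twist": 0}
    - {"travel": [0,0,0],"twist": 0}
    - {"travel": [0,0,0],"twist": 0}

```text
time: 4.87
eef_pos: [0.5232, -0.3772, 0.1135]
tool_rot: [180.0, 0.0, 74.1]
wrist_force: [-1.2, -0.5, -1.2]
opening: 0.0441
```

```bash
python3 where.py
python3 - <<'E'
from h import *
snap('wrist','wrist2');s=snap('side','side2')
a=s['color'][150:310,200:360,::-1]; cv2.imwrite('pics/side2c.png',cv2.resize(a,None,fx=3.7,fy=3.7,interpolation=cv2.INTER_CUBIC))
E
```

```text
t 4.87 tcp [ 0.5232 -0.3772  0.1135] cab [-0.0335 -0.1732] rot [1.7995e+02 3.0000e-02 7.4130e+01] F [-1.2 -0.5 -1.2] open 0.0441 q6 [-41.9  30.3  87.2  -0.   62.5 -26.1]
```

View pics/wrist2.png

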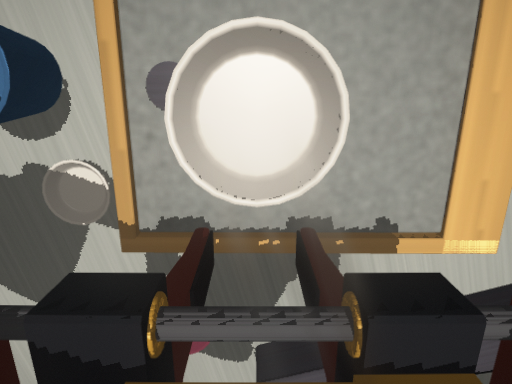

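View pics/side2c.png

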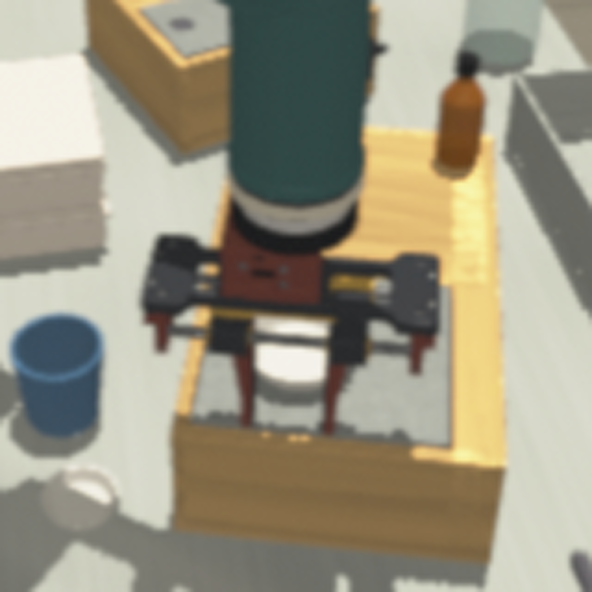

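carry_out:
  increments:
    - {"travel": [0.006,0,0.001],"twist": 0}
    - {"travel": [0.005,0,0.001],"twist": 0}
    - {"travel": [0.004,0,0],"twist": 0}
    - {"travel": [0.004,0,0],"twist": 0}
    - {"travel": [0.004,0,0],"twist": 0}
    - {"travel": [0.005,0,0],"twist": 0}
    - {"travel": [0.006,0,0],"twist": 0}
    - {"travel": [0.006,0,0],"twist": 0}
    - {"travel": [0.006,0,0],"twist": 0}
    - {"travel": [0.006,0,0],"twist": 0}
    - {"travel": [0.005,0,0],"twist": 0}
    - {"travel": [0.003,0,0],"twist": 0}

```text
time: 5.97
eef_pos: [0.5393, -0.3189, 0.1107]
tool_rot: [-180.0, -0.0, 74.1]
wrist_force: [0.2, -1.3, -0.1]
opening: 0.0441
```

```bash
python3 where.py
python3 - <<'E'
from h import *
snap('wrist','wrist3')
E
```

```text
t 5.97 tcp [ 0.5393 -0.3189  0.1107] cab [-0.0339 -0.1126] rot [-179.99   -0.     74.1 ] F [ 0.2 -1.3 -0.1] open 0.0441 q6 [-36.9  29.2  89.8   0.   61.  -21. ]
```

View pics/wrist3.png

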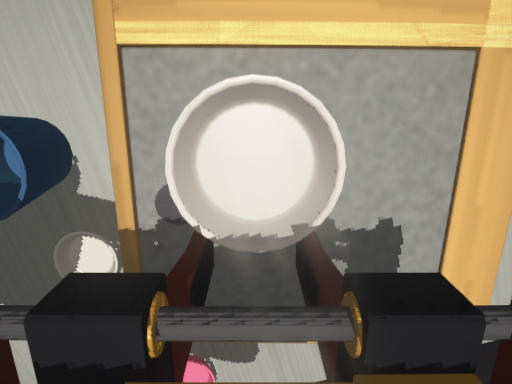

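The dish is seated between the fingertips, level and centred (256,162). I continue the push.

carry_out:
  increments:
    - {"travel": [0.005,0,0],"twist": 0}
    - {"travel": [0.007,0,0],"twist": 0}
    - {"travel": [0.007,0,0],"twist": 0}
    - {"travel": [0.007,0,0],"twist": 0}
    - {"travel": [0.007,0,0],"twist": 0}
    - {"travel": [0.007,0,0],"twist": 0}
    - {"travel": [0.007,0,0],"twist": 0}
    - {"travel": [0.007,0,0],"twist": 0}
    - {"travel": [0.007,0,0],"twist": 0}
    - {"travel": [0.007,0,0],"twist": 0}
    - {"travel": [0.007,0,0],"twist": 0}
    - {"travel": [0.007,0,0],"twist": 0}
    - {"travel": [0.007,0,0],"twist": 0}
    - {"travel": [0.007,0,0],"twist": 0}
    - {"travel": [0.007,0,0],"twist": 0}
    - {"travel": [0.007,0,0],"twist": 0}
    - {"travel": [0.007,0,0],"twist": 0}
    - {"travel": [0.006,0,0],"twist": 0}
    - {"travel": [0.004,0,0],"twist": 0}
    - {"travel": [0.002,0,0],"twist": 0}

```text
time: 7.68
eef_pos: [0.5747, -0.195, 0.1107]
tool_rot: [-180.0, 0.0, 74.1]
wrist_force: [-0.4, -1.7, 1.6]
opening: 0.0437
```

```bash
python3 where.py
python3 - <<'E'
from h import *
snap('wrist','wrist4')
s=snap('side','side4')
a=s['color'][150:310,200:360,::-1]; cv2.imwrite('pics/side4c.png',cv2.resize(a,None,fx=3.7,fy=3.7,interpolation=cv2.INTER_CUBIC))
E
```

```text
t 7.68 tcp [ 0.5747 -0.195   0.1107] cab [-0.0339  0.0162] rot [-1.800e+02  1.000e-02  7.411e+01] F [-0.4 -1.7  1.6] open 0.0437 q6 [-25.3  27.8  92.4  -0.   59.8  -9.4]
```

View pics/wrist4.png

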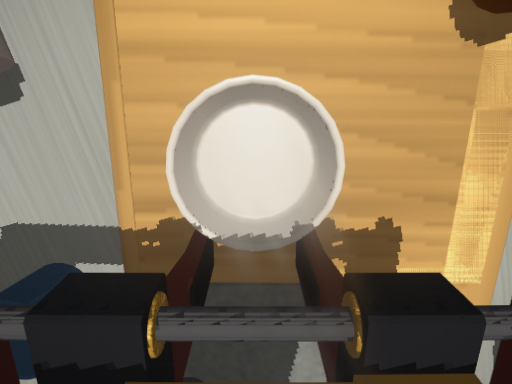

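View pics/side4c.png

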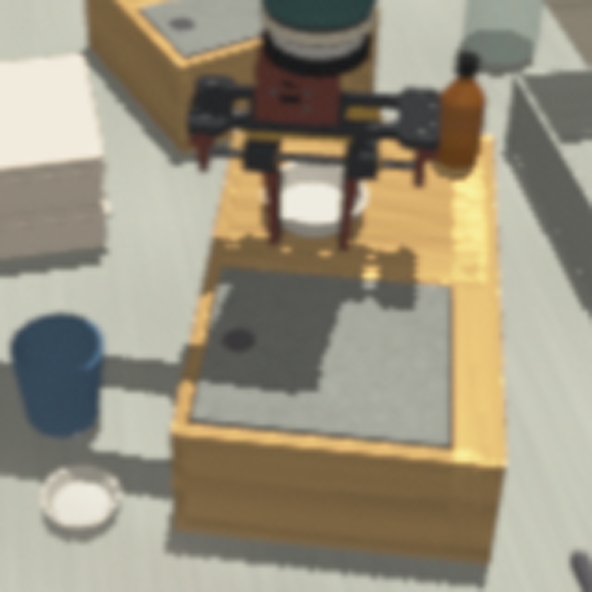

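The whole dish is on the fixed top, well past the hatch edge, and the bottle is clear. I back away, rise, shut the fingers and go over the mark.

carry_out:
  increments:
    - {"travel": [-0.004,0,0],"twist": 0}
    - {"travel": [-0.012,0,0],"twist": 0}
    - {"travel": [-0.015,0,-0.005],"twist": 0}
    - {"travel": [-0.015,0,-0.015],"twist": 0}
    - {"travel": [-0.015,-0.008,-0.02],"twist": 0}
    - {"travel": [-0.015,-0.01,-0.01],"twist": 0}
    - {"travel": [-0.015,-0.01,0],"twist": 0}
    - {"travel": [-0.012,-0.008,0],"twist": 0}
    - {"travel": [-0.006,-0.005,0],"twist": 0}
    - {"travel": [0,0,0],"twist": 0}
    - {"travel": [0,0,0],"twist": 0}

```text
time: 8.7
eef_pos: [0.5047, -0.2895, 0.1603]
tool_rot: [-180.0, -0.0, 74.0]
wrist_force: [-0.1, 0.3, 0.3]
opening: 0.0437
```

carry_out:
  increments:
    - {"travel": [0,0,0],"twist": 0}
    - {"travel": [0,0,0],"twist": 0}
    - {"travel": [0,0,0],"twist": 0}
    - {"travel": [0,0,0],"twist": 0}
    - {"travel": [0,0,0],"twist": 0}
    - {"travel": [0,0,0],"twist": 0}
    - {"travel": [0,0,0],"twist": 0}
    - {"travel": [0,0,0],"twist": 0}
  gripper: 0

```text
time: 9.37
eef_pos: [0.5053, -0.2891, 0.1607]
tool_rot: [-180.0, 0.0, 74.1]
wrist_force: [-0.3, -0.1, -0.2]
opening: 0.0004
```

```bash
python3 where.py
python3 - <<'E'
from h import *
from fit import W
p=np.load('cab.npy')
s=snap('top','top5')
a=np.linspace(0,6.28,60)
k=5; im=cv2.resize(s['color'][105:225,240:400,::-1],None,fx=k,fy=k,interpolation=cv2.INTER_CUBIC)
cv2.imwrite('pics/top5c.png',im)
s=snap('wrist','wrist5'); im=s['color'][:,:,::-1].copy()
cv2.polylines(im,[proj(s,W(p,np.c_[-.075+.012*np.cos(a),-.093+.012*np.sin(a),0*a+.101])).round().astype(int)],True,(0,255,0),1)
cv2.imwrite('pics/wrist5o.png',im)
E
```

```text
t 9.37 tcp [ 0.5053 -0.2891  0.1607] cab [-0.0749 -0.0934] rot [-1.800e+02  1.000e-02  7.409e+01] F [-0.3 -0.1 -0.2] open 0.0004 q6 [-36.6  22.7  92.9  -0.   64.4 -20.7]
```

View pics/wrist5o.png

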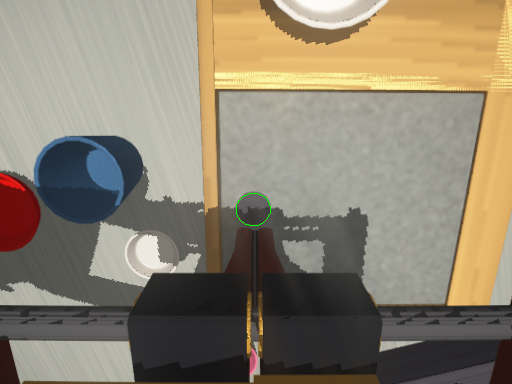

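View pics/top5c.png

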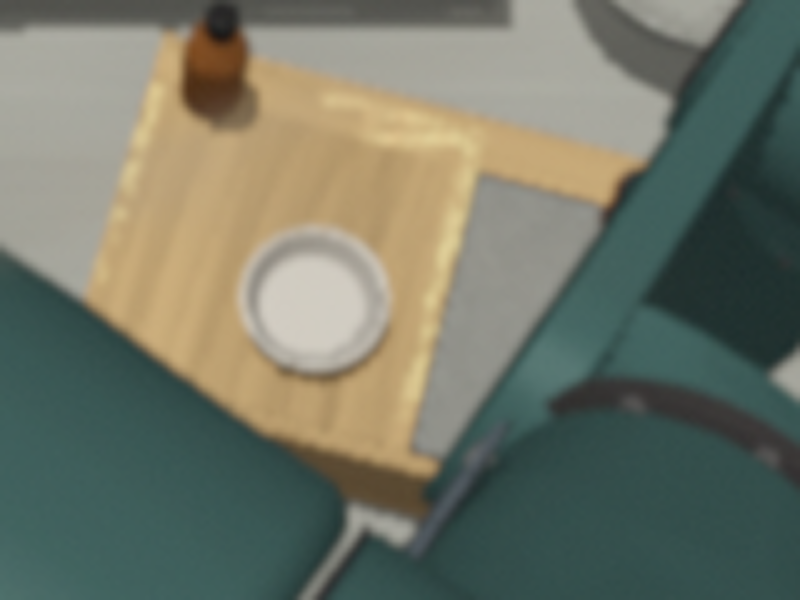

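The fingertips are right over the mark, and the dish (crop 314,302) is about 20 mm past the hatch edge. I press down gently.

carry_out:
  increments:
    - {"travel": [0,0,0.015],"twist": 0}
    - {"travel": [0,0,0.015],"twist": 0}
    - {"travel": [0,0,0.012],"twist": 0}
    - {"travel": [0,0,0.008],"twist": 0}
    - {"travel": [0,0,0.004],"twist": 0}
    - {"travel": [0,0,0.002],"twist": 0}
    - {"travel": [0,0,0.001],"twist": 0}
    - {"travel": [0,0,0.001],"twist": 0}
    - {"travel": [0,0,0],"twist": 0}

```text
time: 10.22
eef_pos: [0.5055, -0.2895, 0.1031]
tool_rot: [180.0, 0.0, 74.1]
wrist_force: [-0.0, 0.3, -0.0]
opening: 0.0005
```

carry_out:
  increments:
    - {"travel": [0,0,0.001],"twist": 0}
    - {"travel": [0,0,0.001],"twist": 0}
    - {"travel": [0,0,0],"twist": 0}

```text
time: 10.47
eef_pos: [0.5056, -0.2895, 0.1014]
tool_rot: [179.9, 0.0, 74.1]
wrist_force: [-0.4, 0.1, 4.1]
opening: 0.0005
```

carry_out:
  increments:
    - {"travel": [0,0,0.001],"twist": 0}
    - {"travel": [0,0,0.001],"twist": 0}
    - {"travel": [0,0,0.001],"twist": 0}
    - {"travel": [0,0,0.001],"twist": 0}
    - {"travel": [0,0,0],"twist": 0}

```text
time: 10.88
eef_pos: [0.5053, -0.2894, 0.0973]
tool_rot: [180.0, 0.0, 74.1]
wrist_force: [-0.9, -0.5, 5.7]
opening: 0.0007
```

carry_out:
  increments:
    - {"travel": [0,0,0.001],"twist": 0}
    - {"travel": [0,0,0],"twist": 0}

```text
time: 11.05
eef_pos: [0.5053, -0.2894, 0.0963]
tool_rot: [180.0, 0.0, 74.1]
wrist_force: [-1.2, 1.2, 5.5]
opening: 0.0004
```

carry_out:
  increments:
    - {"travel": [0,0,-0.015],"twist": 0}
    - {"travel": [0,0,-0.03],"twist": 0}
    - {"travel": [0,0,-0.038],"twist": 0}
    - {"travel": [0,0,-0.038],"twist": 0}
    - {"travel": [0,0,-0.038],"twist": 0}
    - {"travel": [0,-0.02,-0.03],"twist": 0}
    - {"travel": [0,-0.03,-0.01],"twist": 0}
    - {"travel": [0,-0.03,0],"twist": 0}
    - {"travel": [0,-0.02,0],"twist": 0}
    - {"travel": [0,0,0],"twist": 0}
    - {"travel": [0,0,0],"twist": 0}
    - {"travel": [0,0,0],"twist": 0}
    - {"travel": [0,0,0],"twist": 0}
    - {"travel": [0,0,0],"twist": 0}
    - {"travel": [0,0,0],"twist": 0}

```text
time: 12.3
eef_pos: [0.4098, -0.262, 0.2944]
tool_rot: [-180.0, -0.0, 74.1]
wrist_force: [0.4, 0.6, 0.7]
opening: 0.0007
```

```bash
python3 where.py
python3 - <<'E'
from h import *
s=snap('side','side6')
cv2.imwrite('pics/side6b.png',cv2.resize(s['color'][120:350,120:400,::-1],None,fx=2.6,fy=2.6,interpolation=cv2.INTER_CUBIC))
s=snap('top','top6');
E
```

```text
t 12.3 tcp [ 0.4098 -0.262   0.2944] cab [-0.1742 -0.0935] rot [-1.7998e+02 -1.0000e-02  7.4100e+01] F [0.4 0.6 0.7] open 0.0007 q6 [-40.7   7.4  94.1  -0.   78.5 -24.8]
```

View pics/side6b.png

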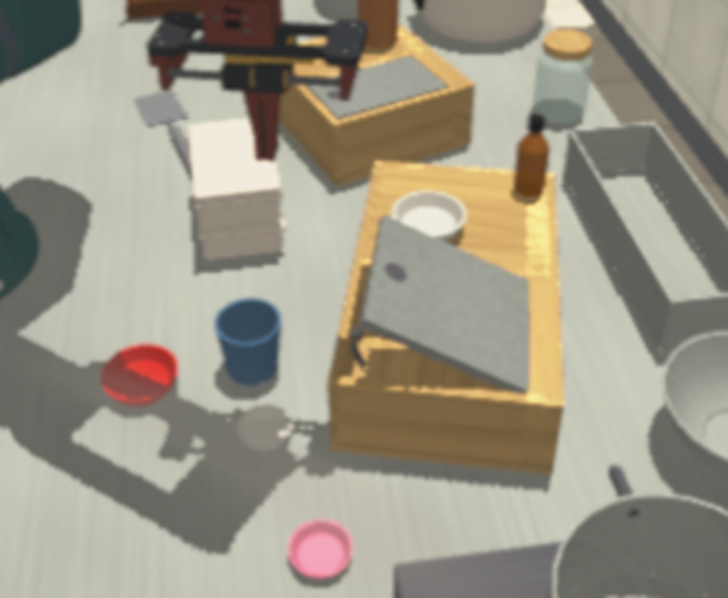

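View pics/top6.png

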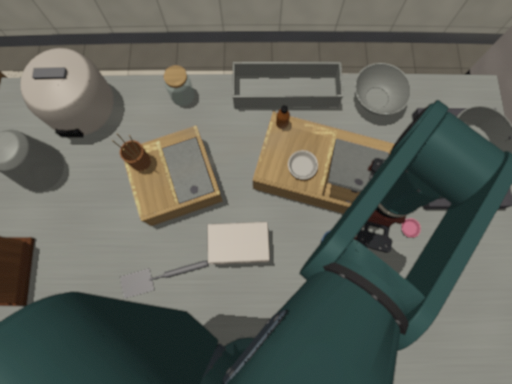

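The hatch stands ajar and the dish is upright on the fixed top (top 303,165). The bottle, bento stack, cup, spatula and the other hatch look as before, and the hand is clear. Handing in.

```bash
python3 -c "
from h import *
print(bot.job_done())"
```

```text
the job is handed in; nothing more can be done
None
```

The job is done and handed in at about 12.3 s of robot time, well under the 48 s limit.

- **Dish:** I pushed the larger white soy dish about 0.17 m along the long cabinet's +y with two parted fingertips, without picking it up. Its centre ended near y = +62 mm in the cabinet's frame, against the 29 mm needed. It stands upright on the fixed top.
- **Hatch:** I pressed the round mark with shut fingers, about 5 mm down at about 5.7 N, then lifted away quickly. The hatch sprang ajar.
- **Last checks:** The final side and top pictures show the hatch open. The shorter cabinet's hatch is shut, and the bottle, skewer holder, bento stack, spatula and tea cup are where they were. The hand is clear and the wrist force reads about zero. No check failed or disagreed; I did not measure the hatch's angle from the pictures.

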